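# Draw the loaded ware board out to its carrying line and hold it

## Task

Get the ware board with the clay box ready to be carried away: first swing the red stop lever on the drying rack up until it stands straight up, then draw the board out (it has a wooden batten to grip) until the blue line across it lies over the rack's front edge. At that point the board would tip off the rack by itself, so the job finishes while you are still holding it there, still and level, with the clay box standing in its place on the board and the lever still upright. The clay is soft: do not touch it, and leave the other things on the table where they are.

Things in the scene. Friction and masses are not known exactly. Their poses are not given: they have to be found in the camera images.
- rack: Steel drying rack, 240 mm wide, 380 mm deep, a second board of tiles on its low tier. Origin on the table under the middle of its front edge; +x into the rack (about the robot's left); boards are drawn out along -x; -y is the side away from the robot. The runners (120 mm high) end at x = 0: the edge the board tips over. Side flanges, 136 mm high, guide it with 4 mm play each side.
- stop_lever (a joint): Angle (rad) of the red stop lever at the rack's front corner farther from the robot. 0: level, lying across the front of the board and blocking it; grows as the tip swings up; 1.571: straight up; range -0.6 to 2.7, no detents. It starts somewhere near level. Friction makes it stay where it is left; moving it at the grip takes about 2 to 3 N.
- lever_pivot (a point): Pivot of the stop lever, on an ear at the rack's front corner, at (-50, -133, 126) mm in the rack's frame. The axis runs along the rack's x. The lever is a flat red bar 8 mm thick (along x) and 18 mm high, reaching 100 mm from the pivot to the axis of its grip.
- lever_grip (a point): Middle of the lever's black round grip: 20 mm diameter, 46 mm long, its axis along the rack's x, so it sticks out from the bar's tip outward, along the rack's -x; this point is 34 mm in front of the bar's mid-plane and 100 mm from the pivot axis. Free air all round it, so it can be pinched from above across the rack's y, and it may turn between the fingers as the lever swings.
- batten (a point): Centre of the wooden grip batten on the ware board: 20 mm thick along the slide direction, 150 mm long across the board, standing 34 mm above the board's top face; centre 17 mm above that face, 40 mm behind the board's front edge. At the start this is 149 mm above the table and lies 0 to 20 mm inside the rack's front edge.
- blue_line (a point): Middle of the blue line painted across the whole top face of the ware board, 12 mm wide, 220 mm behind the board's front edge (180 mm behind the batten's centre).
- ware_board: Loose plywood ware board, 360 mm long, 200 mm wide, 12 mm thick, about 0.5 kg, lying on the rack's runners with its front edge 20 to 40 mm out. Origin under its middle; -x is its front (outer) end, z up. Held by nothing but its weight: with the blue line at the rack's edge it tips outward if let go.
- clay_box_center (a point): Centre of the soft leather-hard grey clay box, a 70 mm cube of about 0.4 kg standing loose on the ware board some 160 to 190 mm behind the board's front edge, centre 35 mm above the board's top.
- clay_box: The same clay box; origin at the middle of its underside. Not to be touched.
- vase: Bystander: pale bisque vase, 80 mm wide, 170 mm tall, beside the rack on the lever's side. Origin under its middle.
- spray_bottle: Bystander: white spray bottle with blue trigger, 88 mm wide, 245 mm tall. Origin under its middle.
- sponge: Bystander: yellow sponge 110 x 75 x 38 mm. Origin under its middle.
- rolling_pin: Bystander: wooden rolling pin lying on the table, 440 mm long, 56 mm diameter. Origin under its middle, x along it.
- trim_knife: Bystander: trimming knife lying on the table, 170 mm long, 15 mm high. Origin under its middle.
- clay_tile: Bystander: grey clay tile 90 x 90 x 9 mm on the table. Origin under its middle.

How it is judged:
By the outcome, as a careful person would: the job done as asked, in the order asked, and still so for the second after the job is handed in, while the arm keeps its last pose, push and grip.
It also fails if it takes over 54 s, if anything falls off the work surface, if the arm or the gripper's body presses on something with over 40 N, if the wrist force passes 120 N, or if a joint passes its speed limit or range.

## Robot

A 7-joint arm with a two-finger parallel gripper is mounted at the origin on the work surface. World frame = base frame: x ahead of the robot, y to its left, z up, the work surface at z = 0. Lengths are in m, angles in rad, forces in N, time in s.
With the tool pointing down it reaches from about 0.425 to 0.825 m from the base axis. Payload 3.6 kg.
Tool frame: the origin (TCP) lies between the finger pads; the fingertips stand 17 mm ahead of it and the grasp point (between the pads) lies 2 mm behind it; z points along the fingers, y is the direction in which the jaws open and shut (so a half turn about z gives the same grasp; the last joint's range is limited). The gripper opens to 85 mm and grips with 20 to 120 N. Pads are 22 mm wide; open, the fingers measure 114 mm over their backs; the gripper's body (76 mm by 85 mm) begins 54 mm behind the grasp point. The pads swing forward as they close: fully open they stand 13 mm farther back than shut.
Start: joints at [-1.127, 0.615, -0.013, 1.423, 0.008, 1.103, -0.04], TCP at [0.294, 0.58, 0.248] pointing down, gripper open.
Joint ranges: [-3.12, 3.12], [-0.3, 2.06], [-1.34, 1.32], [0.26, 2.42], [-1.36, 4.5], [0.01, 1.98], [-2.84, 2.84]. Speed limits (rad/s): [2.79, 2.79, 3.14, 3.14, 3.14, 3.14, 3.14].

## Interface

Orientations are given as a unit quaternion [x, y, z, w].
In Python, from rig import arm gives the robot as it stands.
- The arm moves only by the tool servo_tool, never from a script. Its arguments are lists of equal length, an entry for each row: "gripper": the opening, from -1 (shut) to 1 (fully open), so that 0 is half open; "delta_pos": the shift along the tool's x, y, z in m, a list of three; "dr": the turn, a rotation vector about the tool's x, y, z in rad, a list of three. A call has 1 to 20 rows; each row is the pose to reach, as a shift and turn from the pose measured when the call began, along the tool's axes at that moment; what a row does not reach only later rows make up. A row lasts 1/8 s, in which the tool goes at most 62.5 mm and 10.7 degrees, less where a joint would pass 70% of its speed; a pose out of reach is approached as far as the arm can. A call with a gripper value outside its range is refused whole. The fingers move at their own pace and stop on an object; the grip force is fixed at half the most. Time passes only in rows, so rows that repeat a pose let the fingers close. It gives the time, the measured TCP pose, the force and the opening at its end, in the units of the state.
- arm.sense(): the state, without advancing time (a new reading comes with each control period).
- arm.snapshot(name): name is "side" or "top"; returns (picture, depth): 384x512x3 uint8, blue, green, red; 384x512 float32, m along the optical axis (not along the pixel's ray), 0 where there is no reading.
- arm.camera_model(name): a dict with "camera_matrix" (3x3 intrinsics, pixels), "R" (3x3) and "t" (3): a world point X has camera coordinates R X + t. Camera axes: x right, y down, z forward; pixel columns grow to the right and rows downward; lengths in m; the calibration is good to about 2 mm. A picture is of the moment at which its call begins. camera_model takes no time and is no camera call.
- arm.sign_off(): hands the job in, once; it reports no verdict.
Trained networks look in the newest picture that a camera, given by its name, has taken for a name from the list of things; names that differ only in an ending like _2 or _b are one class to them, and where a whole thing is asked for, a point or a joint stands for the part that bears it (a point fixed in the world has none). Each returns a list of dicts, best first, with "p" (0 to 1); they miss things now and then, are a little off and sometimes report something else, mostly with a low value. They report only what shows in the picture. A call takes as long as a camera call.
- arm.find_in(target, camera): "xy" ([column, row] in pixels, amid what is visible of it).
- arm.regions_of(target, camera): "mask" (384x512 bool, what is visible of it) and "xy" ([column, row] in pixels, amid what is visible of it).
- arm.place_of(target, camera): "xy" ([column, row] in pixels: a listed point, or the origin of a listed thing).
The state is a dict: "time_s": time; "joints": joint angles; "joint_vel": joint speeds; "joint_efforts": joint torques, N m; "position": TCP position; "eef_rot": TCP orientation; "ft_force": force on the tool from outside, world axes, zero at the start; "torque": the same for the moment, N m; "grip_width": finger opening in m.
Only numpy, scipy, OpenCV 4.12 (cv2) and the standard library are available. Lean on these libraries where they do the work, as an engineer would, in place of code of your own. Each camera call takes 0.05 s, during which the arm holds its last target.

## Working session

There is one attempt and no reset: what is moved stays moved. The work goes in short steps, Python scripts to look and compute and a tool call to move; the robot and the scene stay as the last step left them, time stands still between calls to the robot, and variables do not carry over. Pictures are saved under pics/ and viewed, and the job is handed in when it is done.

Besides the shell and the picture viewer there is one more tool, called as a command line: name --argument value ..., lists and objects as JSON in quotes. servo_tool: Moves the arm, as the interface text tells. Its arguments: {"type":"object","properties":{"gripper":{"type":"array"},"delta_pos":{"type":"array"},"dr":{"type":"array"}},"required":["gripper","delta_pos","dr"]}

```bash
ls; mkdir -p pics; python3 - <<'E'
from rig import arm
import cv2, numpy as np
s=arm.sense(); print({k:np.round(v,3).tolist() for k,v in s.items()})
for n in ("side","top"):
    p,d=arm.snapshot(n); cv2.imwrite(f"pics/{n}0.png",p); np.save(f"pics/{n}0.npy",d)
    print(n,arm.camera_model(n))
    for t in ["lever_pivot","lever_grip","batten","blue_line","clay_box_center","rack","ware_board"]:
        print(n,t,[(np.round(r["xy"],1).tolist(),round(float(r["p"]),2)) for r in arm.place_of(t,n)][:3])
print(arm.sense()["time_s"])
E
```

```text
pics
{'time_s': 0.0, 'joints': [-1.128, 0.616, -0.013, 1.425, 0.008, 1.103, -0.04], 'joint_vel': [0.0, -0.001, -0.001, -0.0, 0.001, 0.001, -0.001], 'joint_efforts': [-0.0, -46.922, 0.259, -17.103, 0.01, 0.01, -0.0], 'position': [0.294, 0.579, 0.247], 'eef_rot': [0.233, 0.973, -0.001, -0.0], 'ft_force': [0.411, -0.721, -0.365], 'torque': [-0.059, -0.002, 0.018], 'grip_width': 0.086}
side {'camera_matrix': array([[348.30147597,   0.        , 255.95322021],
       [  0.        , 348.30147597, 191.68497582],
       [  0.        ,   0.        ,   1.        ]]), 'R': array([[-0.99133905, -0.1309055 , -0.0105187 ],
       [-0.08493736,  0.70018686, -0.70888927],
       [ 0.10016256, -0.70185619, -0.70524134]]), 't': array([0.52099657, 0.20917444, 0.81802923])}
side lever_pivot [([211.0, 205.9], 0.57)]
side lever_grip [([250.3, 199.8], 0.95)]
side batten [([266.5, 224.4], 0.98), ([266.9, 279.4], 0.45)]
side blue_line [([255.8, 301.0], 0.96)]
side clay_box_center [([265.9, 272.5], 0.61)]
side rack []
side ware_board [([259.6, 289.8], 0.85), ([254.2, 201.1], 0.35)]
top {'camera_matrix': array([[401.42558269,   0.        , 250.1708115 ],
       [  0.        , 401.42558269, 191.37805215],
       [  0.        ,   0.        ,   1.        ]]), 'R': array([[ 0.02029943, -0.99962875,  0.01817411],
       [-0.9869006 , -0.02294425, -0.15968957],
       [ 0.16004728, -0.01469444, -0.98699997]]), 't': array([-0.12044479,  0.5437081 ,  0.95528392])}
top lever_pivot [([225.4, 147.4], 0.63)]
top lever_grip [([242.0, 188.6], 0.72), ([299.8, 251.4], 0.66)]
top batten [([195.5, 204.9], 0.58)]
top blue_line [([117.5, 203.2], 0.92), ([386.5, 172.3], 0.65)]
top clay_box_center [([134.7, 212.1], 0.74), ([354.0, 292.9], 0.24)]
top rack []
top ware_board [([138.5, 203.8], 0.77), ([196.5, 201.8], 0.23)]
0.8
```

View pics/side0.png

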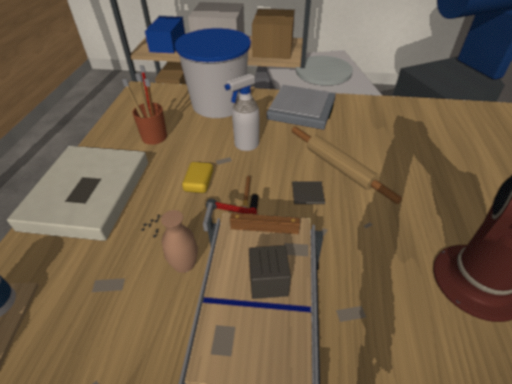

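View pics/top0.png

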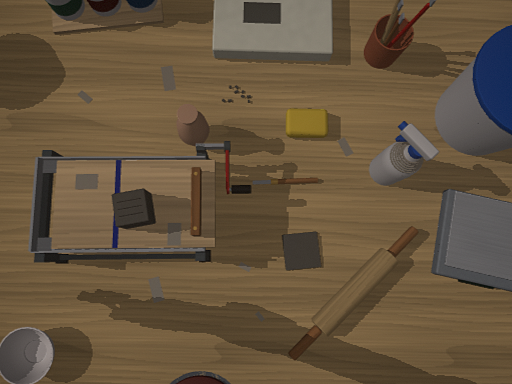

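```bash
cat > h.py <<'E'
import numpy as np, cv2
from rig import arm
C={n:arm.camera_model(n) for n in("side","top")}
def dep(n,uv,z):  # depth z along optical axis
    c=C[n];K=c["camera_matrix"];p=z*np.linalg.solve(K,[uv[0],uv[1],1]);return c["R"].T@(p-c["t"])
def atz(n,uv,h):
    c=C[n];r=c["R"].T@np.linalg.solve(c["camera_matrix"],[uv[0],uv[1],1]);o=-c["R"].T@c["t"];return o+r*(h-o[2])/r[2]
def proj(n,X):
    c=C[n];q=c["camera_matrix"]@(c["R"]@np.asarray(X)+c["t"]);return q[:2]/q[2]
def tri(a,b):
    P=[C[n]["camera_matrix"]@np.c_[C[n]["R"],C[n]["t"]] for n in("side","top")]
    x=cv2.triangulatePoints(P[0],P[1],np.float64(a).reshape(2,1),np.float64(b).reshape(2,1));return (x[:3]/x[3]).ravel()
E
python3 - <<'E'
from h import *
np.set_printoptions(precision=4,suppress=True)
pts=dict(pivot=((211,205.9),(225.4,147.4)),grip=((250.3,199.8),(242,188.6)),batten=((266.5,224.4),(195.5,204.9)),line=((255.8,301),(117.5,203.2)),clay=((265.9,272.5),(134.7,212.1)))
D={n:np.load(f"pics/{n}0.npy") for n in("side","top")}
for k,(a,b) in pts.items():
    print(k,"tri",tri(a,b),*[dep(n,uv,D[n][int(round(uv[1])),int(round(uv[0]))]) for n,uv in(("side",a),("top",b))])
print("batten z.149",atz("side",(266.5,224.4),.149),atz("top",(195.5,204.9),.149))
print("line z.132",atz("side",(255.8,301),.132),atz("top",(117.5,203.2),.132))
# point cloud from top: board-level mask
d=D["top"];v,u=np.mgrid[:384,:512]
c=C["top"];P=(np.stack([u,v,np.ones_like(u)],-1)@np.linalg.inv(c["camera_matrix"]).T*d[...,None]-c["t"])@c["R"]
np.save("pics/Ptop.npy",P)
img=cv2.imread("pics/top0.png")
m=(P[...,2]>.145)&(P[...,2]<.18)&(u>185)&(u<206)&(v>155)&(v<250)
q=P[m];print("batten top",m.sum(),q.mean(0),q.min(0),q.max(0))
r=cv2.minAreaRect((q[:,:2]*1000).astype(np.float32));print(r)
b=img[...,0].astype(int)-img[...,2]
m=(b>40)&(u<130)&(u>105)&(v>155)&(v<250);q=P[m];print("blue",m.sum(),q.mean(0));vx=cv2.fitLine((q[:,:2]).astype(np.float32),cv2.DIST_HUBER,0,.01,.01).ravel();print(vx)
for n in("side","top"):
    p=cv2.imread(f"pics/{n}0.png")
    x0,y0,x1,y1=((180,170,340,310) if n=="side" else (20,120,340,270))
    cv2.imwrite(f"pics/{n}0z.png",cv2.resize(p[y0:y1,x0:x1],None,fx=(4 if n=="side" else 2.5),fy=(4 if n=="side" else 2.5),interpolation=cv2.INTER_CUBIC))
E
```

```text
pivot tri [ 0.637  -0.0475  0.1237] [ 0.6348 -0.0373  0.1354] [ 0.6329 -0.0481  0.1345]
grip tri [ 0.5451 -0.0885  0.1128] [ 0.5499 -0.0876  0.1146] [ 0.5408 -0.0885  0.1156]
batten tri [0.4976 0.0133 0.1482] [0.4983 0.022  0.159 ] [0.4942 0.0112 0.1651]
line tri [0.4983 0.1882 0.1384] [0.5    0.1851 0.1327] [0.4896 0.1684 0.2011]
clay tri [0.4804 0.142  0.163 ] [0.484  0.1661 0.2024] [0.4717 0.1313 0.2027]
batten z.149 [0.4991 0.0137 0.149 ] [0.4962 0.0132 0.149 ]
line z.132 [0.5    0.1848 0.132 ] [0.4982 0.1902 0.132 ]
batten top 685 [0.5033 0.0111 0.1645] [ 0.4292 -0.0002  0.1454] [0.5794 0.0234 0.1698]
((504.22406005859375, 12.047111511230469), (150.10076904296875, 20.381507873535156), 1.7566362619400024)
blue 239 [0.5037 0.1935 0.1324]
[0.9996 0.0296 0.5037 0.1935]
```

View pics/side0z.png

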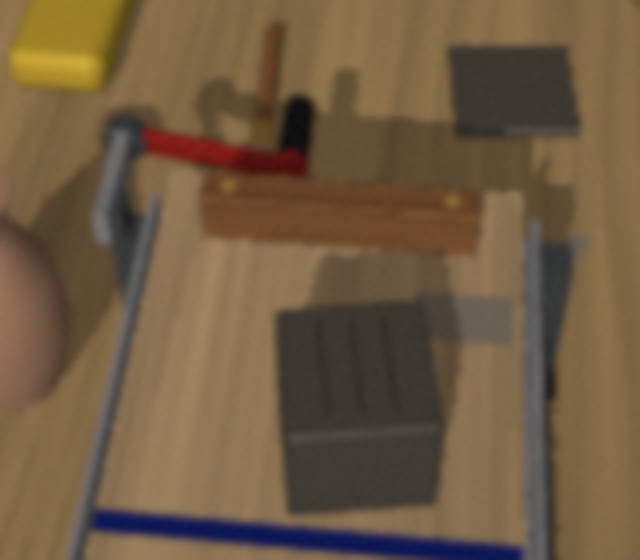

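View pics/top0z.png

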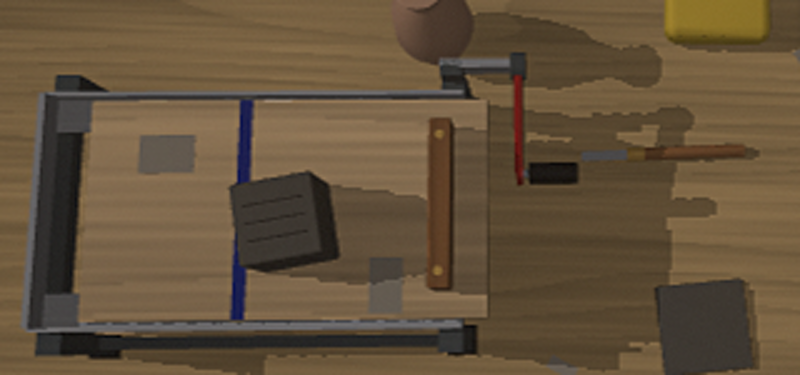

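```bash
python3 - <<'E'
from h import *
T=cv2.imread("pics/top0.png");S=cv2.imread("pics/side0.png")
a=cv2.resize(T[140:170,180:260],None,fx=10,fy=10,interpolation=cv2.INTER_CUBIC)
b=cv2.resize(T[235:265,180:260],None,fx=10,fy=10,interpolation=cv2.INTER_CUBIC)
cv2.imwrite("pics/fl_top.png",np.vstack([a,b]))
a=cv2.resize(S[195:235,200:260],None,fx=7,fy=7,interpolation=cv2.INTER_CUBIC)
b=cv2.resize(S[210:250,280:340],None,fx=7,fy=7,interpolation=cv2.INTER_CUBIC)
cv2.imwrite("pics/fl_side.png",np.vstack([a,b]))
E
```

```text
(no output)
```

View pics/fl_top.png

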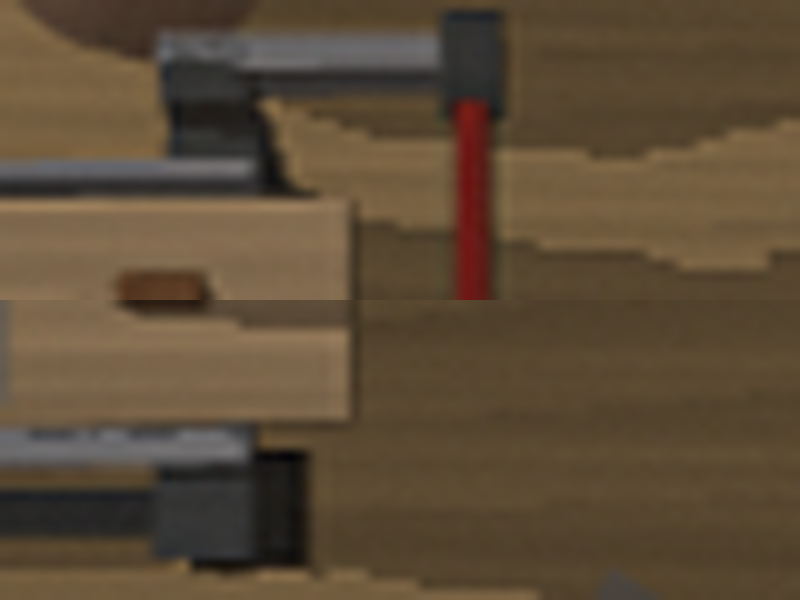

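View pics/fl_side.png

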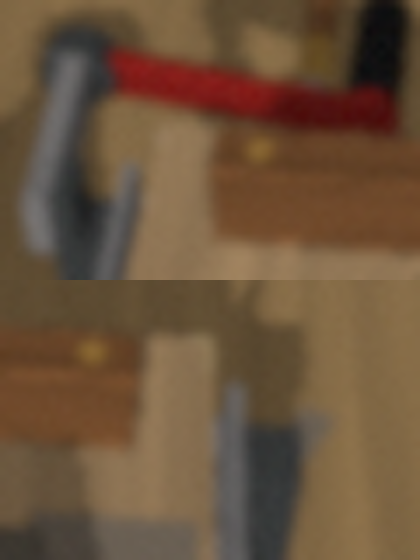

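```bash
python3 - <<'E'
from h import *
np.set_printoptions(precision=4,suppress=True)
for n,l in(("top",[(205.4,157),(204.8,249)]),("side",[(218.6,218.4),(313.5,224.5)])):
    for uv in l: print("flange end",n,atz(n,uv,.136))
for uv in [(214.9,160.),(214.8,245)]: print("board front",atz("top",uv,.132))
yaw=.030;ex=np.array([-np.sin(yaw),np.cos(yaw),0]);ey=np.array([-ex[1],ex[0],0])
S=cv2.imread("pics/side0.png");T=cv2.imread("pics/top0.png")
for n,I in(("top",T),("side",S)):
    I=I.astype(int)
    b=(I[...,0]-I[...,2]>40); v,u=np.nonzero(b)
    k=((u>105)&(u<130)&(v>155)&(v<250)) if n=="top" else ((u>195)&(u<315)&(v>290)&(v<318))
    Q=np.array([atz(n,p,.132) for p in zip(u[k],v[k])]);f=cv2.fitLine(Q[:,:2].astype(np.float32),cv2.DIST_HUBER,0,.01,.01).ravel()
    print("line",n,len(Q),"x range",Q[:,0].min(),Q[:,0].max(),"angle",np.degrees(np.arctan2(f[1],f[0])), "y at x=.5",f[3]+(.5-f[2])*f[1]/f[0])
    r=(I[...,2]-I[...,1]>70)&(I[...,1]<60); v,u=np.nonzero(r)
    k=((u>215)&(u<235)&(v>140)&(v<200)) if n=="top" else ((u>205)&(u<262)&(v>195)&(v<220))
    Q=np.c_[u[k],v[k]];f=cv2.fitLine(Q.astype(np.float32),cv2.DIST_HUBER,0,.01,.01).ravel()
    print("red",n,len(Q),Q.min(0),Q.max(0),f)
# model predictions
for y0 in (-.004,):
  for x0 in (.502,.505):
    O=np.array([x0,y0,0])
    f=lambda x,y,z:O+ex*x+ey*y+np.array([0,0,z])
    print(x0,"pivot",f(-.05,-.133,.126),proj("top",f(-.05,-.133,.126)),proj("side",f(-.05,-.133,.126)))
    for th in(-.2,-.1,0,.1):
        g=f(-.084,-.133+.1*np.cos(th),.126+.1*np.sin(th));print(th,g,proj("top",g),proj("side",g))
E
```

```text
flange end top [ 0.6087 -0.0032  0.136 ]
flange end top [ 0.4004 -0.0098  0.136 ]
flange end side [ 0.6091 -0.0013  0.136 ]
flange end side [ 0.3973 -0.0094  0.136 ]
board front [ 0.6032 -0.0248  0.132 ]
board front [ 0.4097 -0.0312  0.132 ]
line top 239 x range 0.400644110112091 0.5977490120717307 angle 1.7167492 y at x=.5 0.19348595
red top 64 [226 150] [228 189] [  0.0266   0.9996 226.7    168.9   ]
line side 406 x range 0.4019826780753031 0.5968374906189297 angle 1.7350615 y at x=.5 0.19121481
red side 118 [216 203] [240 210] [  0.9814   0.1917 227.4417 206.7088]
0.502 pivot [ 0.6364 -0.05    0.126 ] [226.4057 146.928 ] [211.9054 204.6394]
-0.2 [ 0.5395 -0.0869  0.1061] [241.3203 189.805 ] [254.5055 202.748 ]
-0.1 [ 0.538 -0.087  0.116] [241.3089 189.7432] [255.059 200.012]
0 [ 0.5375 -0.087   0.126 ] [241.2945 189.2442] [255.2133 197.1746]
0.1 [ 0.538 -0.087  0.136] [241.2771 188.2988] [254.9566 194.2624]
0.505 pivot [ 0.6394 -0.05    0.126 ] [226.4441 145.6784] [210.6708 204.5275]
-0.2 [ 0.5425 -0.0869  0.1061] [241.3509 188.5396] [253.2995 202.6407]
-0.1 [ 0.541 -0.087  0.116] [241.3399 188.4642] [253.8427 199.9048]
0 [ 0.5405 -0.087   0.126 ] [241.3258 187.9516] [253.9867 197.0676]
0.1 [ 0.541 -0.087  0.136] [241.3086 186.9929] [253.7199 194.1555]
```

```bash
cat >> h.py <<'E'
from scipy.spatial.transform import Rotation as Ro
def target(yawy):  # tool z down, tool y axis at angle yawy in xy
    y=np.array([np.cos(yawy),np.sin(yawy),0]);z=np.array([0,0,-1.]);return Ro.from_matrix(np.c_[np.cross(y,z),y,z])
def plan(pts,yawy):
    s=arm.sense();R0=Ro.from_quat(s["eef_rot"]);p0=np.array(s["position"])
    print("t",round(float(s["time_s"]),2),"p",np.round(p0,4),"F",np.round(s["ft_force"],1),"w",round(float(s["grip_width"]),4))
    print("dr",np.round((R0.inv()*target(yawy)).as_rotvec(),4))
    for p in pts: print("d",np.round(R0.inv().apply(np.array(p)-p0),4).tolist())
E
python3 - <<'E'
from h import *
plan([(.294,.579,.30),(.541,-.0885,.30),(.541,-.0885,.20)],.0305)
E
```

```text
t 0.8 p [0.2942 0.5796 0.2483] F [ 0.1  0.1 -0.6] w 0.0855
dr [-0.     -0.      1.0705]
d [-0.0001, -0.0006, -0.0517]
d [-0.5225, -0.484, -0.0517]
d [-0.5225, -0.484, 0.0483]
```

servo_tool --gripper '[1,1,1,1,1,1,1,1,1,1,1,1,1,1,1,1,1]' --delta_pos '[[0,0,-0.05],[-0.04,-0.037,-0.052],[-0.08,-0.074,-0.052],[-0.12,-0.111,-0.052],[-0.16,-0.148,-0.052],[-0.2,-0.185,-0.052],[-0.24,-0.222,-0.052],[-0.28,-0.26,-0.052],[-0.32,-0.297,-0.052],[-0.36,-0.334,-0.052],[-0.4,-0.371,-0.052],[-0.44,-0.408,-0.052],[-0.48,-0.445,-0.052],[-0.51,-0.473,-0.052],[-0.5225,-0.484,-0.052],[-0.5225,-0.484,-0.052],[-0.5225,-0.484,-0.052]]' --dr '[[0,0,0],[0,0,0.09],[0,0,0.18],[0,0,0.27],[0,0,0.36],[0,0,0.45],[0,0,0.54],[0,0,0.63],[0,0,0.72],[0,0,0.81],[0,0,0.9],[0,0,0.99],[0,0,1.07],[0,0,1.07],[0,0,1.07],[0,0,1.07],[0,0,1.07]]'

```text
time_s: 2.92
position: [0.5409, -0.0861, 0.3001]
eef_rot: [0.695, 0.719, 0.0, -0.001]
ft_force: [-0.5, 0.4, 0.4]
grip_width: 0.0854
```

```bash
python3 - <<'E'
from h import *
S,_=arm.snapshot("side"); T,_=arm.snapshot("top")
cv2.imwrite("pics/a1.png",np.hstack([cv2.resize(S[90:250,170:340],None,fx=2.3,fy=2.3),cv2.resize(T[90:250,170:340],None,fx=2.3,fy=2.3)]))
for n in("side","top"): print(n,[(np.round(r["xy"],1).tolist(),round(float(r["p"]),2)) for r in arm.place_of("lever_grip",n)][:3])
plan([(.541,-.0885,.30),(.541,-.0885,.18),(.541,-.0885,.113)],.0305)
E
```

```text
side [([254.8, 201.7], 0.79)]
top []
t 3.12 p [ 0.541  -0.0869  0.3004] F [0.3 0.3 0.3] w 0.0855
dr [-0.     -0.0008  0.0031]
d [-0.0016, -0.0, 0.0004]
d [-0.0017, -0.0, 0.1204]
d [-0.0017, -0.0, 0.1874]
```

View pics/a1.png

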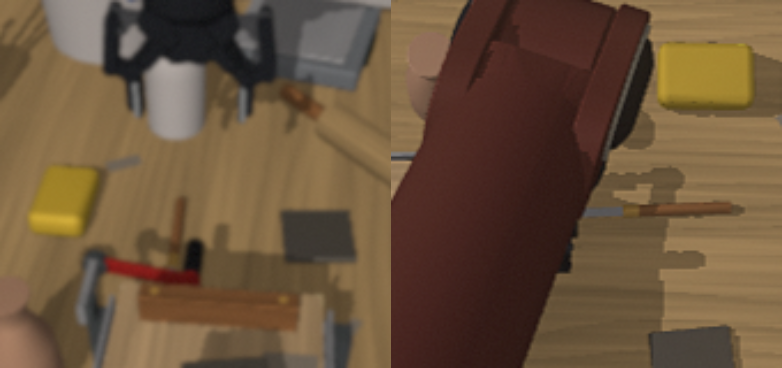

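servo_tool --gripper '[1,1,1,1,1,1,1,1,1,1,-1,-1,-1,-1,-1,-1]' --delta_pos '[[-0.0015,0,0.03],[-0.0015,0,0.06],[-0.0015,0,0.09],[-0.0015,0,0.115],[-0.0015,0,0.135],[-0.0015,0,0.155],[-0.0015,0,0.172],[-0.0015,0,0.184],[-0.0015,0,0.191],[-0.0015,0,0.191],[-0.0015,0,0.191],[-0.0015,0,0.191],[-0.0015,0,0.191],[-0.0015,0,0.191],[-0.0015,0,0.191],[-0.0015,0,0.191]]' --dr '[[0,0,0.003],[0,0,0.003],[0,0,0.003],[0,0,0.003],[0,0,0.003],[0,0,0.003],[0,0,0.003],[0,0,0.003],[0,0,0.003],[0,0,0.003],[0,0,0.003],[0,0,0.003],[0,0,0.003],[0,0,0.003],[0,0,0.003],[0,0,0.003]]'

```text
time_s: 5.12
position: [0.5412, -0.0883, 0.1096]
eef_rot: [0.696, 0.718, 0.0, -0.0]
ft_force: [-0.4, 0.7, 2.2]
grip_width: 0.0181
```

```bash
python3 - <<'E'
from h import *
S,_=arm.snapshot("side")
cv2.imwrite("pics/a2.png",cv2.resize(S[110:260,180:340],None,fx=4,fy=4,interpolation=cv2.INTER_CUBIC))
plan([],.0305)
E
```

```text
t 5.17 p [ 0.5412 -0.0883  0.1096] F [-0.6 -0.2  2.9] w 0.0179
dr [ 0.0005 -0.0008  0.    ]
```

View pics/a2.png

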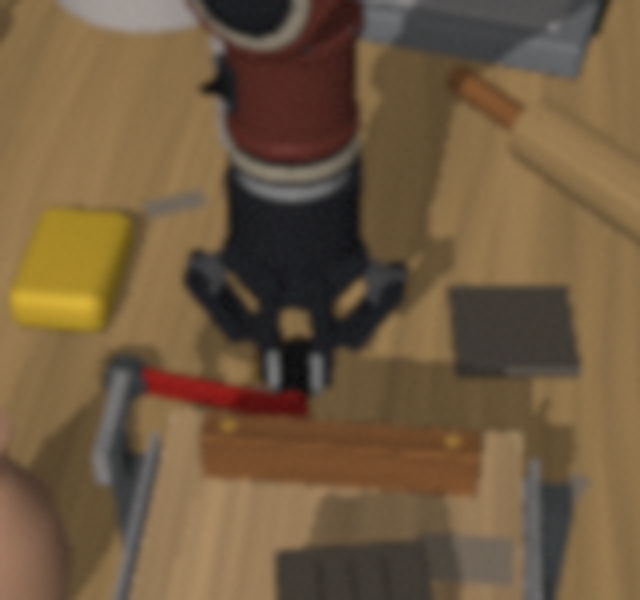

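servo_tool --gripper '[-1,-1,-1,-1,-1,-1,-1,-1,-1]' --delta_pos '[[0,-0.0013,-0.012],[0,-0.0012,-0.024],[0,0.0004,-0.036],[0,0.0034,-0.0475],[0,0.0077,-0.0585],[0,0.0134,-0.069],[0,0.02,-0.079],[0,0.028,-0.088],[0,0.028,-0.088]]' --dr '[[0,0,0],[0,0,0],[0,0,0],[0,0,0],[0,0,0],[0,0,0],[0,0,0],[0,0,0],[0,0,0]]'

```text
time_s: 6.3
position: [0.5607, -0.0878, 0.1978]
eef_rot: [0.697, 0.717, -0.005, -0.008]
ft_force: [-16.7, 0.6, 7.5]
grip_width: 0.0176
```

```bash
python3 - <<'E'
from h import *
S,_=arm.snapshot("side")
cv2.imwrite("pics/a3.png",cv2.resize(S[110:260,180:340],None,fx=4,fy=4,interpolation=cv2.INTER_CUBIC))
plan([],.0305)
E
```

```text
t 6.35 p [ 0.5607 -0.0878  0.1978] F [-15.8  -0.    6.7] w 0.0176
dr [-0.0193 -0.0045 -0.0013]
```

View pics/a3.png

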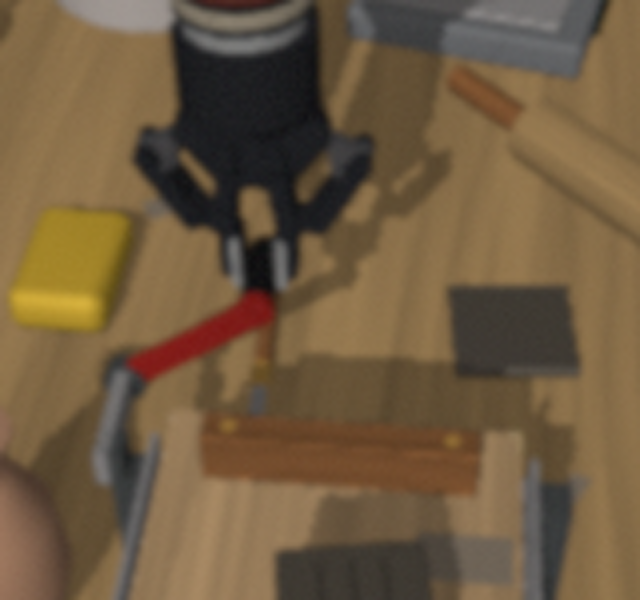

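```bash
cat >> h.py <<'E'
yaw=.0305;ex=np.array([-np.sin(yaw),np.cos(yaw),0]);ey=np.array([-ex[1],ex[0],0]);O=np.array([.504,-.006,0])
def rk(x,y,z): return O+ex*x+ey*y+np.array([0,0,z])
def lev(th,x=-.05,r=.1): return rk(x,-.133+r*np.cos(th),.126+r*np.sin(th))
E
python3 - <<'E'
from h import *
np.set_printoptions(precision=4,suppress=True)
S=cv2.imread("pics/side0.png")
for f,ths in(("pics/a2.png",(-.25,-.2,-.15)),("pics/a3.png",(.6,.65,.7,.75,.8))):
    I=cv2.resize(cv2.imread(f),(160,150),interpolation=cv2.INTER_AREA).astype(int)
    r=(I[...,2]-I[...,1]>60)&(I[...,1]<60); v,u=np.nonzero(r);k=(u<75)&(v>55)
    u=u[k]+180.;v=v[k]+110.
    q=np.c_[u,v].astype(np.float32);l=cv2.fitLine(q,cv2.DIST_HUBER,0,.01,.01).ravel()
    print(f,len(q),q.min(0),q.max(0),"slope deg",np.degrees(np.arctan2(l[1],l[0])),l[2:])
    for th in ths:
        a,b=[proj("side",lev(th,-.046,r)) for r in(.02,.1)];d=b-a
        print(th,a,b,np.degrees(np.arctan2(d[1],d[0])),"lineoffset", ((l[2]-a[0])*-d[1]+(l[3]-a[1])*d[0])/np.hypot(*d), proj("side",lev(th,-.084)),lev(th,-.084))
E
```

```text
pics/a2.png 194 [216. 202.] [254. 212.] slope deg 9.475765 [233.9361 207.8211]
-0.25 [219.1619 207.1601] [251.7009 214.9071] 13.391868853039782 lineoffset -2.7787716732164323 [253.3753 203.4179] [ 0.5427 -0.0889  0.1013]
-0.2 [219.2196 206.8886] [252.1255 213.5905] 11.512007313042364 lineoffset -2.023210712769158 [253.7935 202.0953] [ 0.5415 -0.0889  0.1061]
-0.15 [219.2567 206.6124] [252.451  212.2418] 9.625286449917006 lineoffset -1.2627041375915267 [254.1157 200.7412] [ 0.5407 -0.0889  0.1111]
pics/a3.png 258 [212. 183.] [247. 204.] slope deg -26.726742 [230.6948 193.6742]
0.6 [217.3666 202.3895] [244.6389 190.4792] -23.591810312879232 lineoffset -2.652697907658805 [246.6639 179.0012] [ 0.557  -0.0884  0.1825]
0.65 [217.09   202.1355] [243.2784 189.1048] -26.45374835586988 lineoffset -1.5147231453633976 [245.3553 177.6351] [ 0.5599 -0.0883  0.1865]
0.7 [216.7974 201.8889] [241.8226 187.7643] -29.441118398901 lineoffset -0.3228874747318663 [243.9546 176.3035] [ 0.5631 -0.0882  0.1904]
0.75 [216.4896 201.6504] [240.275  186.4618] -32.56094223878652 lineoffset 0.9226773704384964 [242.4652 175.0106] [ 0.5664 -0.0881  0.1942]
0.8 [216.1674 201.4206] [238.6395 185.2019] -35.81911429565461 lineoffset 2.2204988387998066 [240.8908 173.7607] [ 0.5699 -0.088   0.1977]
```

servo_tool --gripper '[-0.4,-0.4,-0.4,-0.4,-0.4,-0.4]' --delta_pos '[[0,0,0],[0,0,0],[0,0,0.005],[0,0,0.01],[0,0,0.015],[0,0,0.015]]' --dr '[[-0.019,-0.004,0],[-0.019,-0.004,0],[-0.019,-0.004,0],[-0.019,-0.004,0],[-0.019,-0.004,0],[-0.019,-0.004,0]]'

```text
time_s: 7.1
position: [0.5601, -0.0876, 0.182]
eef_rot: [0.697, 0.717, -0.0, -0.001]
ft_force: [-0.8, 0.6, 0.2]
grip_width: 0.0253
```

```bash
python3 - <<'E'
from h import *
S,_=arm.snapshot("side")
cv2.imwrite("pics/a4.png",cv2.resize(S[110:260,180:340],None,fx=4,fy=4,interpolation=cv2.INTER_CUBIC))
plan([],.0305)
E
```

```text
t 7.15 p [ 0.5603 -0.0877  0.1823] F [0.2 0.1 0.6] w 0.0258
dr [-0.001  -0.0005 -0.0013]
```

View pics/a4.png

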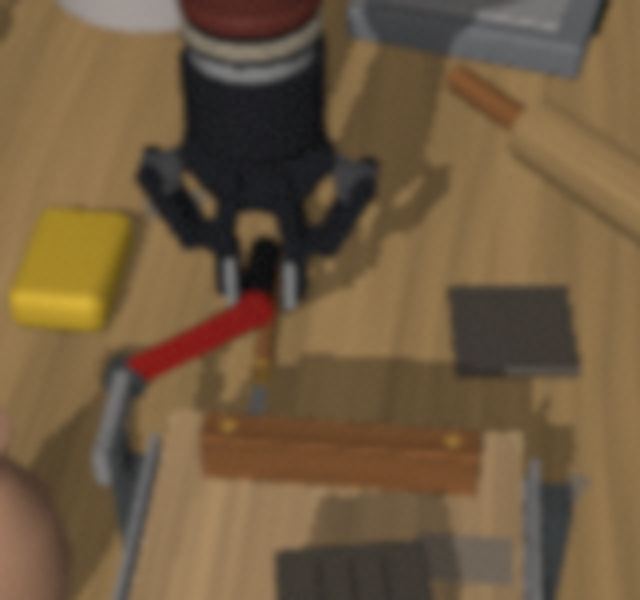

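servo_tool --gripper '[-0.4,-0.4,-0.4,-0.4,-0.4,-0.4,-0.4,-0.4,-0.4,-0.4,-0.4]' --delta_pos '[[0,0.006,-0.007],[0,0.0135,-0.014],[0,0.021,-0.02],[0,0.0295,-0.026],[0,0.0385,-0.0305],[0,0.048,-0.034],[0,0.0575,-0.0365],[0,0.067,-0.0385],[0,0.072,-0.039],[0,0.077,-0.039],[0,0.077,-0.039]]' --dr '[[0,0,0],[0,0,0],[0,0,0],[0,0,0],[0,0,0],[0,0,0],[0,0,0],[0,0,0],[0,0,0],[0,0,0],[0,0,0]]'

```text
time_s: 8.52
position: [0.6382, -0.0852, 0.2209]
eef_rot: [0.697, 0.717, 0.0, 0.0]
ft_force: [-0.4, -0.7, -0.1]
grip_width: 0.0258
```

```bash
python3 - <<'E'
from h import *
S,_=arm.snapshot("side")
cv2.imwrite("pics/a5.png",cv2.resize(S[90:240,160:320],None,fx=4,fy=4,interpolation=cv2.INTER_CUBIC))
plan([],.0305)
E
```

```text
t 8.57 p [ 0.638  -0.0852  0.221 ] F [ 1.2 -0.7  0.3] w 0.0251
dr [ 0.0004 -0.0006 -0.001 ]
```

View pics/a5.png

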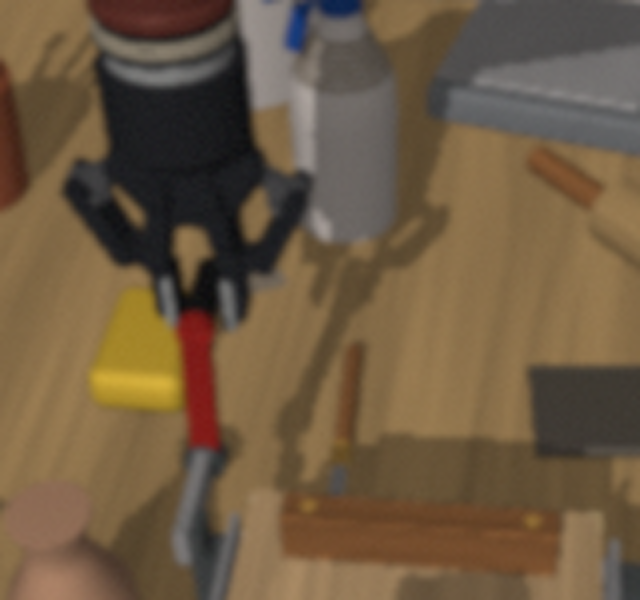

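```bash
cat >> h.py <<'E'
def leverfit(S,box=(190,150,240,215)):
    I=S.astype(int);r=(I[...,2]-I[...,1]>60)&(I[...,1]<60); v,u=np.nonzero(r);k=(u>box[0])&(u<box[2])&(v>box[1])&(v<box[3])
    q=np.c_[u[k],v[k]].astype(np.float32);l=cv2.fitLine(q,cv2.DIST_HUBER,0,.01,.01).ravel();d=l[:2]*np.sign(-l[1])
    sl=np.arctan2(d[1],d[0])
    ths=np.linspace(1.2,1.9,701);P=[(lambda a,b:np.arctan2(*(b-a)[::-1]))(proj("side",lev(t,-.046,.03)),proj("side",lev(t,-.046,.095))) for t in ths]
    th=ths[np.argmin(np.abs(np.array(P)-sl))]
    a=proj("side",lev(th,-.046,.03));b=proj("side",lev(th,-.046,.095));n=(b-a)/np.linalg.norm(b-a)
    print("n",len(q),q.min(0),q.max(0),"slope",np.degrees(sl),"th",th,"pred",a,b,"offset px",float(np.cross(n,l[2:]-a)))
E
python3 - <<'E'
from h import *
I=cv2.resize(cv2.imread("pics/a5.png"),(160,150),interpolation=cv2.INTER_AREA)
S=np.zeros((384,512,3),np.uint8);S[90:240,160:320]=I
leverfit(S)
for th in(1.5,1.571):print(lev(th,-.084))
E
```

```text
n 234 [205. 168.] [214. 201.] slope -95.12576 th 1.529 pred [210.14633444 196.40337715] [208.29695394 175.65559908] offset px 0.30952725181006746
[ 0.63242932 -0.08612078  0.2257495 ]
[ 0.6395201  -0.08590444  0.226     ]
```

servo_tool --gripper '[-0.4,-0.4,-0.4,-0.4]' --delta_pos '[[0,0.002,0],[0,0.0042,0],[0,0.0042,0],[0,0.0042,0]]' --dr '[[0,0,0],[0,0,0],[0,0,0],[0,0,0]]'

```text
time_s: 9.07
position: [0.6423, -0.0851, 0.221]
eef_rot: [0.697, 0.717, 0.0, 0.0]
ft_force: [-0.3, -0.3, 1.1]
grip_width: 0.0257
```

```bash
python3 - <<'E'
from h import *
S,_=arm.snapshot("side");leverfit(S);plan([],.0305)
E
```

```text
n 227 [203. 168.] [213. 201.] slope -98.45262 th 1.5699999999999998 pred [209.62175118 196.3611075 ] [206.53613695 175.52044086] offset px 0.4224240739815057
t 9.12 p [ 0.6423 -0.0851  0.221 ] F [-0.7 -0.4  2.3] w 0.0254
dr [ 0.0007 -0.0005 -0.0011]
```

servo_tool --gripper '[0,0.5,0.8,0.8,0.8,0.8,0.8,0.8]' --delta_pos '[[0,0,0],[0,0,0],[0,0,0],[0,0,-0.015],[0,0,-0.035],[0,0,-0.06],[0,0,-0.09],[0,0,-0.09]]' --dr '[[0,0,0],[0,0,0],[0,0,0],[0,0,0],[0,0,0],[0,0,0],[0,0,0],[0,0,0]]'

```text
time_s: 10.12
position: [0.6438, -0.086, 0.3152]
eef_rot: [0.697, 0.717, 0.003, 0.003]
ft_force: [0.9, 0.5, 0.0]
grip_width: 0.0771
```

```bash
python3 - <<'E'
from h import *
S,_=arm.snapshot("side");leverfit(S);print(np.round(arm.sense()["joints"],2))
cv2.imwrite("pics/a6.png",cv2.resize(S[90:240,160:320],None,fx=4,fy=4,interpolation=cv2.INTER_CUBIC))
plan([(.504,.0125,.31)],np.radians(-88.25))
E
```

```text
n 225 [203. 168.] [213. 201.] slope -98.03878 th 1.565 pred [209.6856162  196.36544677] [206.75043969 175.53401617] offset px 0.3122038602008237
[-0.12  0.59  0.39  1.34 -0.23  1.26  0.32]
t 10.18 p [ 0.6428 -0.0855  0.313 ] F [-0.2  0.6 -0.3] w 0.0768
dr [ 0.0037 -0.0034  1.5695]
d [0.102, -0.1359, 0.0024]
```

View pics/a6.png

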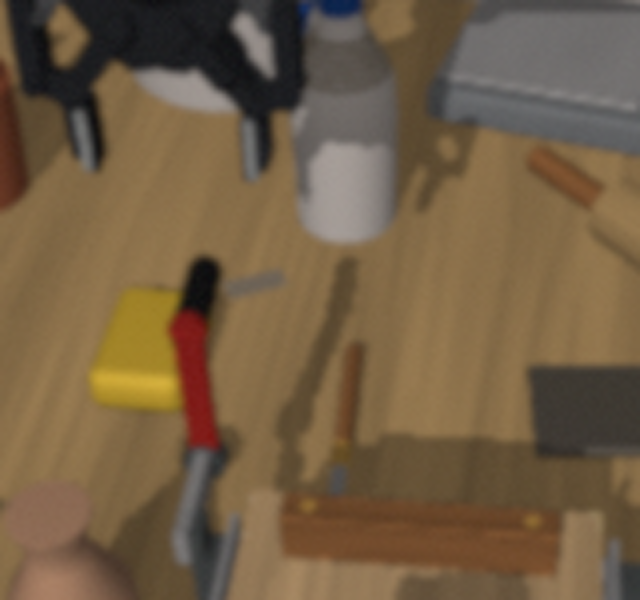

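servo_tool --gripper '[1,1,1,1,1,1,1,1,1,1,1,1]' --delta_pos '[[0.009,-0.012,0],[0.02,-0.027,0.001],[0.031,-0.041,0.002],[0.042,-0.056,0.002],[0.053,-0.071,0.002],[0.064,-0.085,0.002],[0.075,-0.1,0.002],[0.086,-0.115,0.002],[0.096,-0.128,0.002],[0.102,-0.136,0.002],[0.102,-0.136,0.002],[0.102,-0.136,0.002]]' --dr '[[0,0,0.15],[0,0,0.31],[0,0,0.47],[0,0,0.63],[0,0,0.79],[0,0,0.95],[0,0,1.11],[0,0,1.27],[0,0,1.42],[0.003,-0.003,1.57],[0.003,-0.003,1.57],[0.003,-0.003,1.57]]'

```text
time_s: 11.68
position: [0.504, 0.0123, 0.3102]
eef_rot: [1.0, 0.016, 0.0, 0.0]
ft_force: [1.1, 0.4, -0.2]
grip_width: 0.0853
```

```bash
python3 - <<'E'
from h import *
S,_=arm.snapshot("side");T,_=arm.snapshot("top");leverfit(S);print(np.round(arm.sense()["joints"],2))
cv2.imwrite("pics/a7.png",np.hstack([cv2.resize(S[90:310,170:340],None,fx=2.3,fy=2.3),cv2.resize(T[90:310,80:250],None,fx=2.3,fy=2.3)]))
plan([(.504,.0125,.31),(.504,.0125,.156)],np.radians(-88.25))
E
```

```text
n 228 [203. 168.] [213. 201.] slope -98.33612 th 1.569 pred [209.63452141 196.36195721] [206.57898647 175.52309123] offset px 0.3813432088093953
[-0.65  0.42  0.86  1.76 -0.35  1.12 -1.22]
t 11.78 p [0.5042 0.012  0.3103] F [ 0.2  0.3 -0.5] w 0.0851
dr [ 0.0005 -0.0007  0.0002]
d [-0.0001, -0.0005, 0.0003]
d [-0.0003, -0.0005, 0.1543]
```

View pics/a7.png

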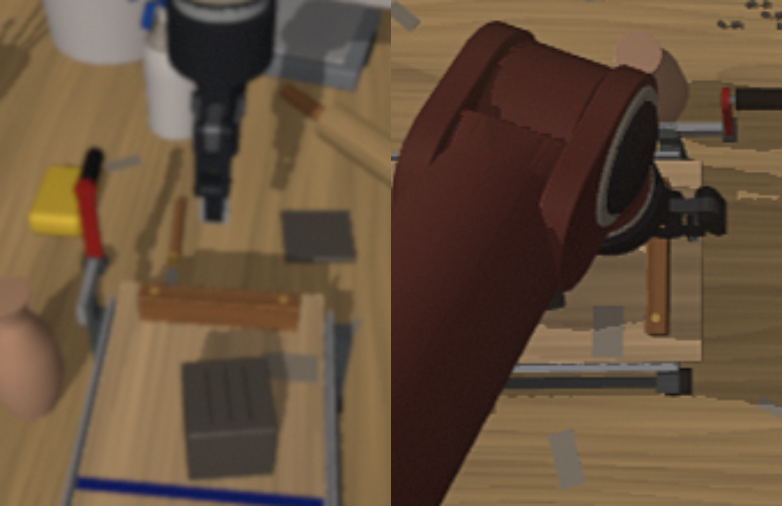

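servo_tool --gripper '[1,1,1,1,1,1,1]' --delta_pos '[[0,0,0.015],[0,0,0.035],[0,0,0.055],[0,0,0.075],[0,0,0.09],[0,0,0.1],[0,0,0.1]]' --dr '[[0,0,0],[0,0,0],[0,0,0],[0,0,0],[0,0,0],[0,0,0],[0,0,0]]'

```text
time_s: 12.65
position: [0.5039, 0.0119, 0.2097]
eef_rot: [1.0, 0.015, -0.0, 0.0]
ft_force: [0.4, -0.1, -0.2]
grip_width: 0.0852
```

```bash
python3 - <<'E'
from h import *
S,_=arm.snapshot("side");print(np.round(arm.sense()["joints"],2))
cv2.imwrite("pics/a8.png",cv2.resize(S[60:330,150:450],None,fx=2.2,fy=2.2))
print(proj("side",(.504,.012,.149)),[(np.round(r["xy"],1).tolist(),round(float(r["p"]),2)) for r in arm.place_of("batten","side")])
plan([(.504,.0125,.156)],np.radians(-88.25))
E
```

```text
[-0.58  0.53  0.77  1.9  -0.47  0.89 -1.11]
[264.3601315  223.58248042] [([265.4, 225.6], 0.65)]
t 12.75 p [0.5046 0.0118 0.2107] F [-0.6 -0.2  0. ] w 0.0849
dr [ 0.0006 -0.0018  0.0002]
d [-0.0007, -0.0008, 0.0547]
```

View pics/a8.png

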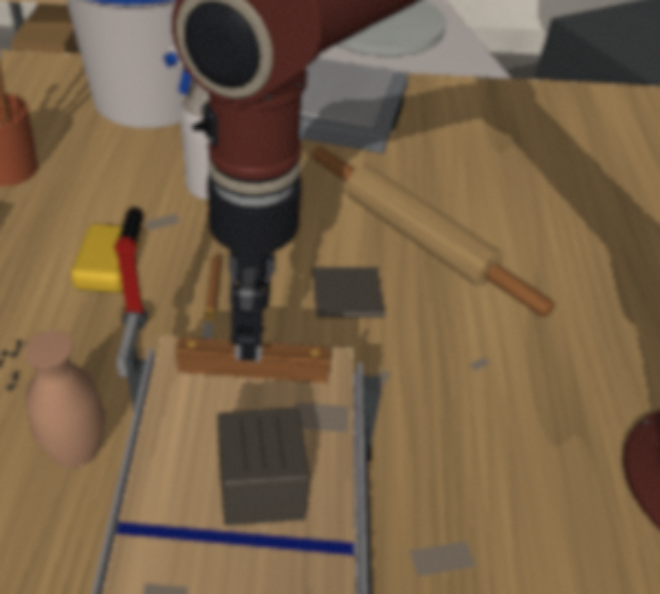

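servo_tool --gripper '[1,1,1,1,1,1,-1,-1,-1,-1,-1,-1,-1]' --delta_pos '[[0,0,0.012],[0,0,0.026],[0,0,0.038],[0,0,0.048],[0,0,0.054],[0,0,0.054],[0,0,0.054],[0,0,0.054],[0,0,0.054],[0,0,0.054],[0,0,0.054],[0,0,0.054],[0,0,0.054]]' --dr '[[0,0,0],[0,0,0],[0,0,0],[0,0,0],[0,0,0],[0,0,0],[0,0,0],[0,0,0],[0,0,0],[0,0,0],[0,0,0],[0,0,0],[0,0,0]]'

```text
time_s: 14.38
position: [0.5049, 0.012, 0.1571]
eef_rot: [1.0, 0.015, 0.001, -0.0]
ft_force: [-0.0, 1.5, 5.6]
grip_width: 0.0191
```

```bash
python3 - <<'E'
from h import *
S,_=arm.snapshot("side");print(np.round(arm.sense()["joints"],2))
leverfit(S)
cv2.imwrite("pics/a9.png",cv2.resize(S[150:330,180:340],None,fx=3.3,fy=3.3))
plan([],np.radians(-88.25)); print(arm.sense()["torque"])
E
```

```text
[-0.53  0.6   0.7   1.96 -0.56  0.77 -1.04]
n 230 [203. 168.] [214. 201.] slope -98.13284 th 1.5659999999999998 pred [209.67284044 196.36456077] [206.70756822 175.53123642] offset px 0.36897047783195247
t 14.43 p [0.5049 0.012  0.1571] F [-1.   2.4  5.2] w 0.0187
dr [-0.0001 -0.0022  0.0003]
[ 0.31712118  0.23600284 -0.04841443]
```

View pics/a9.png

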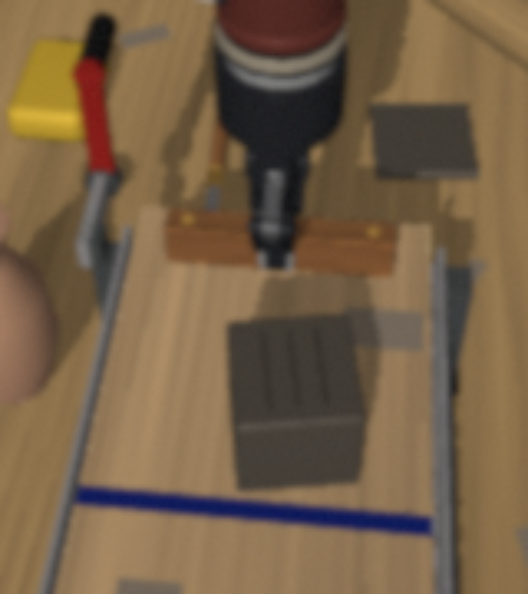

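servo_tool --gripper '[-1,-1,-1,-1,-1,-1,-1,-1,-1,-1,-1,-1,-1,-1,-1,-1,-1,-1]' --delta_pos '[[0,0.002,-0.001],[0,0.005,-0.001],[0,0.01,-0.001],[0,0.016,-0.001],[0,0.024,-0.001],[0,0.033,-0.001],[0,0.042,-0.001],[0,0.052,-0.001],[0,0.062,-0.001],[0,0.072,-0.001],[0,0.082,-0.001],[0,0.091,-0.001],[0,0.099,-0.001],[0,0.106,-0.001],[0,0.112,-0.001],[0,0.117,-0.001],[0,0.12,-0.001],[0,0.12,-0.001]]' --dr '[[0,0,0],[0,0,0],[0,0,0],[0,0,0],[0,0,0],[0,0,0],[0,0,0],[0,0,0],[0,0,0],[0,0,0],[0,0,0],[0,0,0],[0,0,0],[0,0,0],[0,0,0],[0,0,0],[0,0,0],[0,0,0]]'

```text
time_s: 16.68
position: [0.5086, -0.1086, 0.1582]
eef_rot: [1.0, 0.015, 0.001, 0.0]
ft_force: [-0.9, 0.1, -4.5]
grip_width: 0.0188
```

```bash
cat >> h.py <<'E'
def blue(n,I,box,h=.132):
    I=I.astype(int);b=(I[...,0]-I[...,2]>40)&(I[...,1]<90);v,u=np.nonzero(b);k=(u>box[0])&(u<box[2])&(v>box[1])&(v<box[3])
    Q=np.array([atz(n,p,h) for p in zip(u[k],v[k])]);f=cv2.fitLine(Q[:,:2].astype(np.float32),cv2.DIST_HUBER,0,.01,.01).ravel()
    y=f[3]+(.504-f[2])*f[1]/f[0];print("blue",n,len(Q),"x",Q[:,0].min().round(3),Q[:,0].max().round(3),"ang",np.degrees(np.arctan(f[1]/f[0])).round(2),"y@.504",y.round(4),"rack x",(y-O[1]).round(4))
E
python3 - <<'E'
from h import *
S,_=arm.snapshot("side");T,_=arm.snapshot("top");print(np.round(arm.sense()["joints"],2))
leverfit(S);blue("side",S,(190,215,320,330))
cv2.imwrite("pics/b1.png",np.hstack([cv2.resize(S[110:330,180:340],None,fx=2.3,fy=2.3),cv2.resize(T[120:340,100:270],None,fx=2.3,fy=2.3)]))
plan([],np.radians(-88.25)); print(arm.sense()["torque"])
E
```

```text
[-0.27  0.62  0.68  1.92 -0.54  0.79 -0.83]
n 227 [203. 168.] [213. 201.] slope -98.201584 th 1.567 pred [209.66006605 196.36368384] [206.66470216 175.52848902] offset px 0.26286510965556675
blue side 248 x 0.405 0.6 ang 1.81 y@.504 0.0698 rack x 0.0758
t 16.77 p [ 0.5086 -0.1086  0.1582] F [ 0.3 -0.4 -4.3] w 0.0188
dr [ 0.0011 -0.0026 -0.    ]
[-0.43241571  0.0363787  -0.02963785]
```

View pics/b1.png

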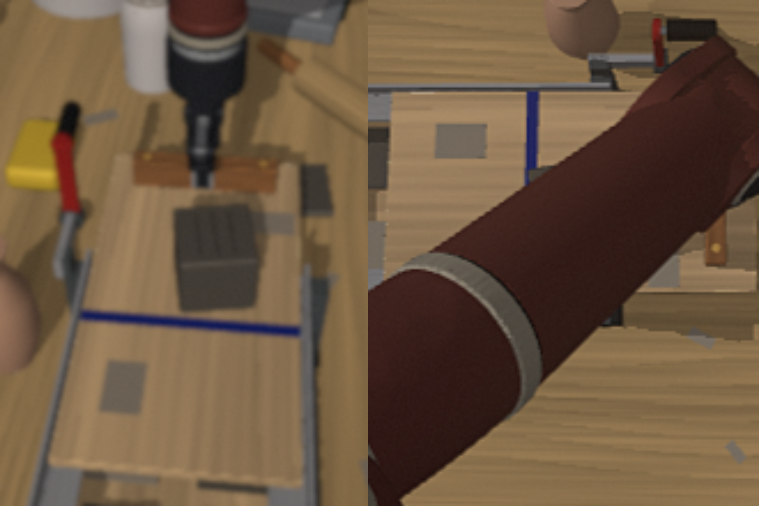

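servo_tool --gripper '[-1,-1,-1,-1,-1,-1,-1,-1,-1,-1,-1,-1,-1]' --delta_pos '[[0,0.002,0.0004],[0,0.005,0.0004],[0,0.01,0.0004],[0,0.016,0.0004],[0,0.023,0.0004],[0,0.031,0.0004],[0,0.039,0.0004],[0,0.047,0.0004],[0,0.054,0.0004],[0,0.06,0.0004],[0,0.065,0.0004],[0,0.068,0.0004],[0,0.068,0.0004]]' --dr '[[0,0,0],[0,0,0],[0,0,0],[0,0,0],[0,0,0],[0,0,0],[0,0,0],[0,0,0],[0,0,0],[0,0,0],[0,0,0],[0,0,0],[0,0,0]]'

```text
time_s: 18.4
position: [0.5107, -0.1773, 0.158]
eef_rot: [1.0, 0.015, 0.001, 0.001]
ft_force: [0.1, -0.3, -3.7]
grip_width: 0.0191
```

```bash
python3 - <<'E'
from h import *
S,D=arm.snapshot("side");T,_=arm.snapshot("top");print(np.round(arm.sense()["joints"],2))
np.save("pics/b2d.npy",D)
leverfit(S);blue("side",S,(190,205,325,250));
try: blue("top",T,(180,150,215,260))
except Exception as e: print(e)
cv2.imwrite("pics/b2.png",np.hstack([cv2.resize(S[110:310,180:340],None,fx=2.4,fy=2.4),cv2.resize(T[120:320,100:270],None,fx=2.4,fy=2.4)]))
cv2.imwrite("pics/S2.png",S);cv2.imwrite("pics/T2.png",T)
cv2.imwrite("pics/b2f.png",np.vstack([np.hstack([cv2.resize(S[200:240,200:260],None,fx=6,fy=6,interpolation=3),cv2.resize(S[205:245,280:340],None,fx=6,fy=6,interpolation=3)]),np.hstack([cv2.resize(T[145:185,180:240],None,fx=6,fy=6,interpolation=3),cv2.resize(T[225:265,180:240],None,fx=6,fy=6,interpolation=3)])]))
plan([],np.radians(-88.25)); print(arm.sense()["torque"])
E
```

```text
[-0.13  0.64  0.67  1.87 -0.53  0.82 -0.72]
n 226 [203. 168.] [213. 201.] slope -98.14796 th 1.567 pred [209.66006605 196.36368384] [206.66470216 175.52848902] offset px 0.2583115817974382
blue side 176 x 0.409 0.601 ang 1.71 y@.504 0.001 rack x 0.007
blue top 194 x 0.496 0.602 ang 0.78 y@.504 0.0049 rack x 0.0109
t 18.5 p [ 0.5107 -0.1773  0.1581] F [ 0.3 -1.2 -4.3] w 0.0188
dr [ 0.0025 -0.0029 -0.0003]
[-0.21769801  0.09940535 -0.03246098]
```

View pics/b2.png

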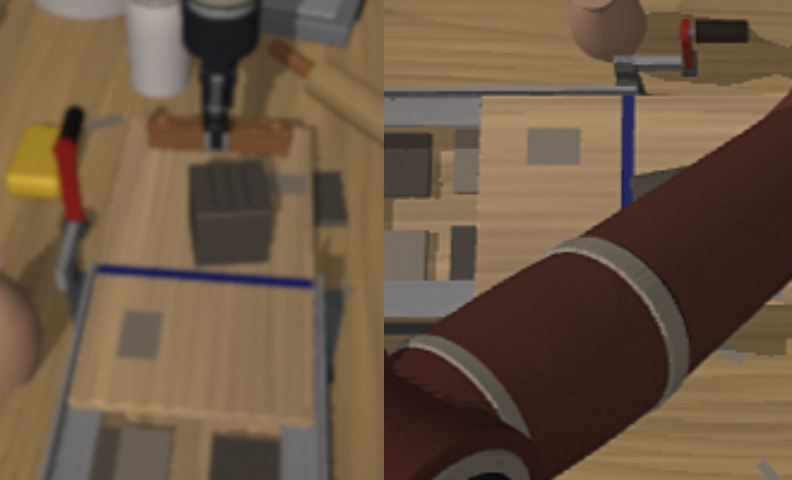

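View pics/b2f.png

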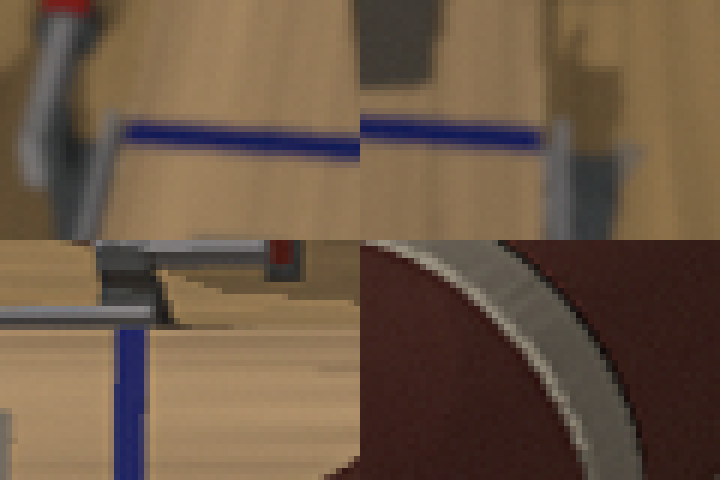

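```bash
python3 - <<'E'
from h import *
np.set_printoptions(precision=4,suppress=True)
rx=lambda p:(p-O)@ex
for name,n,uv,h in [("T line far","top",(201.15,171),.132),("T flange far","top",(205.3,157),.136),
 ("S line far","side",(221.5,221.7),.132),("S line near","side",(309.5,227.8),.132),("S flange far","side",(218.9,218),.136),("S flange near","side",(313.5,224.6),.136)]:
    p=atz(n,uv,h);print(name,p,"rack x mm",1000*rx(p))
for n,X in(("top",rk(0,-.104,.136)),("side",rk(0,-.104,.136)),("side",rk(0,.104,.136))):print(n,proj(n,X))
# residual-minimizing blue with width profile along rack x in top image
T=cv2.imread("pics/T2.png").astype(int);S=cv2.imread("pics/S2.png").astype(int)
for n,I in(("top",T),("side",S)):
    for y in (-.09,-.08,-.07,.09,.08,.07):
        xs=np.arange(-.02,.035,.0005);P=np.array([proj(n,rk(x,y,.132)) for x in xs]).astype(np.float32)
        val=cv2.remap((I[...,0]-I[...,2]).astype(np.float32),P[:,0:1],P[:,1:2],cv2.INTER_LINEAR).ravel();w=np.clip(val-val.min()-.4*np.ptp(val),0,None)
        print(n,y,"line center mm",1000*(w*xs).sum()/w.sum(),np.ptp(val))
    # flange profile along y=+-0.104..0.108
    for y in(-.106,-.105,.105,.106):
        xs=np.arange(-.03,.03,.002);P=np.array([proj(n,rk(x,y,.136)) for x in xs]).astype(np.float32)
        print(n,"fl",y,[int(v) for v in cv2.remap(I.sum(2).astype(np.float32),P[:,0:1],P[:,1:2],cv2.INTER_LINEAR).ravel()])
E
```

```text
T line far [0.5766 0.0057 0.132 ] rack x mm 9.447209787921047
T flange far [ 0.6087 -0.0029  0.136 ] rack x mm -0.141793355089573
S line far [0.6017 0.0042 0.132 ] rack x mm 7.180630090617224
S line near [ 0.4055 -0.0023  0.132 ] rack x mm 6.697962247624795
S flange far [ 0.6087 -0.0025  0.136 ] rack x mm 0.2794720379011558
S flange near [ 0.3973 -0.0092  0.136 ] rack x mm 0.09574275823062896
top [205.2354 157.3141]
side [219.2372 217.9285]
side [312.2267 224.477 ]
top -0.09 line center mm 9.261791593355264 137.7959
top -0.08 line center mm 9.183045595241907 141.62305
top -0.07 line center mm 9.573245738562624 137.51562
top 0.09 line center mm -13.978946633287846 20.351562
top 0.08 line center mm -8.937341237310587 18.71289
top 0.07 line center mm -6.081830948163649 24.9375
top fl -0.106 [346, 344, 342, 343, 342, 342, 342, 340, 340, 343, 350, 326, 212, 94, 102, 198, 303, 359, 369, 366, 364, 364, 362, 362, 360, 357, 350, 347, 346, 347]
top fl -0.105 [332, 330, 330, 331, 330, 328, 329, 327, 329, 334, 341, 312, 193, 84, 100, 185, 277, 328, 338, 337, 337, 335, 332, 330, 327, 326, 325, 32
[... 620 characters left out ...]
 center mm 7.083981855473307 124.02344
side fl -0.106 [302, 300, 299, 302, 303, 304, 302, 303, 305, 307, 306, 305, 308, 308, 308, 310, 309, 306, 301, 297, 295, 292, 289, 286, 281, 274, 270, 268, 272, 278]
side fl -0.105 [303, 302, 302, 303, 303, 304, 303, 304, 306, 307, 306, 305, 308, 308, 307, 308, 304, 298, 290, 286, 283, 279, 276, 273, 271, 269, 269, 266, 265, 267]
side fl 0.105 [229, 224, 222, 220, 219, 219, 219, 220, 219, 218, 217, 218, 220, 225, 242, 260, 275, 283, 285, 287, 287, 285, 283, 281, 279, 278, 278, 278, 278, 281]
side fl 0.106 [233, 222, 221, 218, 216, 216, 217, 219, 219, 216, 214, 216, 219, 226, 243, 262, 278, 286, 289, 290, 289, 286, 281, 276, 272, 270, 270, 269, 270, 272]
```

servo_tool --gripper '[-1,-1,-1,-1,-1,-1,-1,-1]' --delta_pos '[[0,0.001,0.0004],[0,0.003,0.0008],[0,0.005,0.0008],[0,0.007,0.0008],[0,0.008,0.0008],[0,0.008,0.0008],[0,0.008,0.0008],[0,0.008,0.0008]]' --dr '[[0,0,0],[0,0,0],[0,0,0],[0,0,0],[0,0,0],[0,0,0],[0,0,0],[0,0,0]]'

```text
time_s: 19.5
position: [0.5109, -0.1855, 0.1574]
eef_rot: [1.0, 0.015, 0.001, 0.001]
ft_force: [-0.1, 1.0, -3.6]
grip_width: 0.0193
```

```bash
cat > chk.py <<'E'
from h import *
import sys
S,D=arm.snapshot("side");T,_=arm.snapshot("top")
leverfit(S)
for n,I in(("top",T.astype(int)),("side",S.astype(int))):
    for y in (-.09,-.08,.08,.09):
        xs=np.arange(-.02,.025,.0005);P=np.array([proj(n,rk(x,y,.132)) for x in xs]).astype(np.float32)
        val=cv2.remap((I[...,0]-I[...,2]).astype(np.float32),P[:,0:1],P[:,1:2],cv2.INTER_LINEAR).ravel();w=np.clip(val-val.min()-.4*np.ptp(val),0,None)
        if np.ptp(val)>60: print(n,y,"line center mm",round(1000*(w*xs).sum()/w.sum(),1))
v,u=np.mgrid[:384,:512];c=C["side"];W=(np.stack([u,v,np.ones_like(u)],-1)@np.linalg.inv(c["camera_matrix"]).T*D[...,None]-c["t"])@c["R"]-O
rx=W@ex;ry=W@ey;rz=W[...,2]
m=(np.abs(ry)<.09)&(rx>-.17)&(rx<.12)&(rz>.120)&(rz<.144)
A=np.c_[rx[m],ry[m],np.ones(m.sum())];f=np.linalg.lstsq(A,rz[m],rcond=None)[0];print("board plane",m.sum(),"slope deg x,y",np.degrees(f[:2]).round(2),"z",f[2].round(4),"res",np.std(rz[m]-A@f).round(4))
m=(rz>.185)&(rz<.215)&(rx>-.1)&(rx<.03)&(np.abs(ry)<.08);print("clay top center rack",np.round([rx[m].mean(),ry[m].mean(),rz[m].mean()],4),m.sum())
k=sys.argv[1];cv2.imwrite(f"pics/{k}.png",np.hstack([cv2.resize(S[110:310,180:340],None,fx=2.4,fy=2.4),cv2.resize(T[120:320,100:270],None,fx=2.4,fy=2.4)]))
cv2.imwrite(f"pics/{k}f.png",np.vstack([np.hstack([cv2.resize(S[200:240,200:260],None,fx=6,fy=6,interpolation=3),cv2.resize(S[205:245,280:340],None,fx=6,fy=6,interpolation=3)]),cv2.resize(T[145:185,180:300],None,fx=6,fy=6,interpolation=3)]))
plan([],np.radians(-88.25));s=arm.sense();print(np.round(s["torque"],2),np.round(s["joints"],2),np.abs(s["joint_vel"]).max())
E
python3 chk.py c1
```

```text
n 225 [203. 168.] [213. 201.] slope -98.08434 th 1.5659999999999998 pred [209.67284044 196.36456077] [206.70756822 175.53123642] offset px 0.22498380909123816
top -0.09 line center mm 1.4
top -0.08 line center mm 1.4
side -0.09 line center mm -1.1
side -0.08 line center mm -1.0
side 0.08 line center mm -0.9
side 0.09 line center mm -0.8
board plane 6448 slope deg x,y [-0.22 -0.01] z 0.1335 res 0.0014
clay top center rack [-0.0401  0.0172  0.2012] 889
t 19.6 p [ 0.5109 -0.1855  0.1574] F [-0.3  1.3 -4.1] w 0.0191
dr [ 0.0028 -0.0029 -0.0004]
[ 0.49  0.1  -0.04] [-0.11  0.64  0.67  1.86 -0.53  0.82 -0.71] 0.002358209493702488
```

View pics/c1.png

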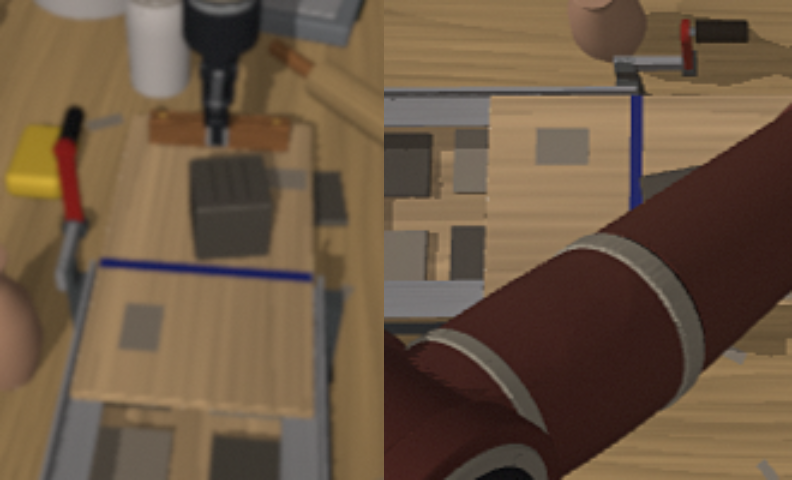

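View pics/c1f.png

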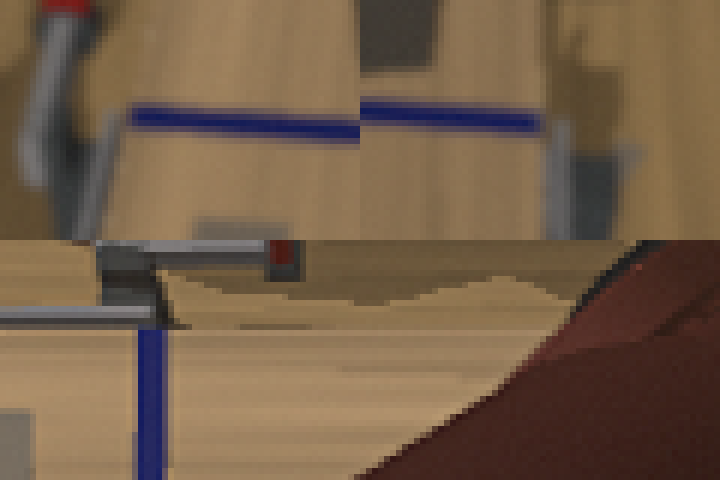

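```bash
python3 - <<'E'
from h import *
D=np.load("pics/side0.npy")
v,u=np.mgrid[:384,:512];c=C["side"];W=(np.stack([u,v,np.ones_like(u)],-1)@np.linalg.inv(c["camera_matrix"]).T*D[...,None]-c["t"])@c["R"]-O
rx=W@ex;ry=W@ey;rz=W[...,2]
m=(rz>.185)&(rz<.215)&(rx>.08)&(rx<.23)&(np.abs(ry)<.08);print("clay top before",rx[m].mean(),ry[m].mean(),rz[m].mean(),m.sum(),"now expected x",rx[m].mean()-.1977)
m=(np.abs(ry)<.09)&(rx>.03)&(rx<.31)&(rz>.120)&(rz<.144)
A=np.c_[rx[m],ry[m],np.ones(m.sum())];f=np.linalg.lstsq(A,rz[m],rcond=None)[0];print("plane before",np.degrees(f[:2]).round(2),f[2])
plan([],np.radians(-88.25))
E
```

```text
clay top before 0.15526154069918005 0.017527027859300697 0.20164614950277374 1481 now expected x -0.042438459300819936
plane before [-0.06 -0.02] 0.1334010491051821
t 19.6 p [ 0.5109 -0.1855  0.1574] F [-0.3  1.3 -4.1] w 0.0191
dr [ 0.0028 -0.0029 -0.0004]
```

```bash
python3 -c "
from rig import arm
print(arm.sign_off()); s=arm.sense(); print(s['time_s'],s['position'],s['ft_force'])"
```

```text
the job is handed in; nothing more can be done
None
the job is handed in; nothing more can be done
```

I swung the red lever upright, then drew the board out 197.5 mm by its batten. I handed the job in at about 19.6 s, still gripping the board. No verdict is shown.

Last checks before handing in:

| Check | Result |
|---|---|
| Lever angle | 1.566 rad, the same after the pull as before it |
| Blue line against the rack's front edge | about 0.5 mm outside it by the side camera, about 0.8 mm inside it by the top camera |
| Board level | about 0.2° off, front slightly high |
| Clay box | within about 2 mm of its expected place on the board; not touched |
| Grip | 19 mm opening; about 4 N carried upward |
| Arm | at rest |

- **Lever regrasp:** the lever's grip slid about 11 mm in the pads on the first part of the swing, with about 17 N on the wrist. I opened the fingers, re-centred them and finished the swing with the grip held loosely between them.
- **Blue line disagreement:** the two cameras differ by about 1.3 mm on the line's position, so I set it between their readings.
- **Bystanders:** I did not measure the other things on the table again. The arm did not go near them, and those in view in the last pictures look unmoved.

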